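Hold the sprung lid of the lamp test box at the set loading angle

TASK

The operator needs both hands free to fit a lamp in the test box, so hold its lid for them: first take the roll of packing tape off the closed lid and lay it flat in the empty open tray, then lift the lid against its closing spring until the pointer on its edge is in line with the brass index set on the quadrant at the side of the box. Finish still holding the lid at that angle with the gripper - do not let go - and leave the box's index and everything else on the bench as they are.

Things in the scene. Friction and masses are not known exactly. Their poses are not given: they have to be found in the camera images.
- test_box: Light grey electrical test box fixed on the bench, 260 mm deep (its x), 280 mm wide (its y); top of the closed lid at 136 mm. Origin: centre of its underside. x points from the handle edge to the hinge, z up. On its -y side (y = -153 to -149 mm; index out to -171) is an aluminium quadrant: arc of radius 164 to 186 mm about the hinge, level to 54 degrees, ticks every 10, up to 285 mm high.
- hinge (a point): Middle of the lid's hinge line at the rear of the box, which runs along the box's y: at x = +130, y = 0, z = 128 mm in the box frame. Axes as the box.
- lid (a joint): Opening angle of the lid in rad: 0 closed, growing as the front edge rises; travel 0 to 1.3. A spring in the hinge and the lid's weight (about 0.6 kg, varies) pull it shut: about 7 to 10 N at the handle, more as it opens. It falls shut if let go.
- lid_handle (a point): Middle of the lid's bow handle: round steel bar, 10 mm thick, 120 mm between its legs, parallel to the hinge (lid's y), centre 38 mm above the lid's top, free below. At lid angle a it lies in the box frame at x = 130 - 235 cos a + 46 sin a, y = 0, z = 128 + 235 sin a + 46 cos a (mm). Frame turns with the lid: x towards the hinge, z out of the lid's top.
- lid_pointer (a point): Tip of the dark steel pointer blade on the lid's -y edge, 158 mm from the hinge line, in the lid's mid-plane. Its frame turns with the lid.
- index (a joint): Angle in rad at which the index is clamped on the quadrant, measured like the lid's angle: the lid is at the set angle when joint lid equals this value. 0.38 to 0.70; it stays clamped.
- index_tip (a point): Inner tip of the index, a brass block 32 x 10 x 16 mm with a dark thumb screw, clamped on the quadrant and pointing at the hinge; 158 mm from the hinge line. The lid's pointer tip meets this point when the lid is at the set angle. Its frame is turned as the lid's is at the set angle.
- tape_roll: Roll of brown packing tape lying flat on the lid between handle and hinge: 100 mm outer diameter, 76 mm open core (wall 12 mm), 48 mm high, 0.16 kg. Origin: centre of its underside, z along its axis. It can be pinched across the wall from above.
- tray: Empty open square tray of grey plastic, fixed on the bench: outside 180 x 180 x 36 mm, walls 4 mm, inner floor 4 mm above the bench. Origin: centre of its underside.
- lamp_a: Bystander: white lamp head standing on its 72 mm flange, 99 mm high.
- lamp_b: Bystander: a second lamp head like the first.
- tape_gun: Bystander: hand tape dispenser lying on its side, about 200 x 180 mm, 55 mm high.
- cutter: Bystander: black cutter knife lying flat on the carton, 150 mm long, 14 mm high.
- scanner: Bystander: hand barcode scanner lying flat, 180 mm long, 34 mm high.
- carton: Bystander: black product carton 120 x 140 x 90 mm.
- foam_pads: Bystander: stack of white foam pads 150 x 110 x 49 mm.
Things that resemble listed ones, but are neither listed nor needed, are in the scene too. What is shaped like the tape_roll but green is not meant.

How it is judged:
By the outcome, as a careful person would: the job done as asked, in the order asked, and still so for the second after the job is handed in, while the arm keeps its last pose, push and grip.
It also fails if it takes over 58 s, if anything falls off the work surface, if the arm or the gripper's body presses on something with over 40 N, if the wrist force passes 120 N, or if a joint passes its speed limit or range.

ROBOT

A 6-joint arm with a two-finger parallel gripper is mounted at the origin on the work surface. World frame = base frame: x ahead of the robot, y to its left, z up, the work surface at z = 0. Lengths are in m, angles in rad, forces in N, time in s.
With the tool pointing down it reaches from about 0.425 to 0.95 m from the base axis. Payload 3.5 kg.
Tool frame: the origin (TCP) lies midway between the tips of the shut fingers; the grasp point (between the pads) lies 19 mm behind it; z points along the fingers, y is the direction in which the jaws open and shut (so a half turn about z gives the same grasp; the last joint's range is limited). The gripper opens to 85 mm and grips with 20 to 120 N. Pads are 22 mm wide; open, the fingers measure 114 mm over their backs; the gripper's body (76 mm by 85 mm) begins 54 mm behind the grasp point. The pads swing forward as they close: fully open they stand 13 mm farther back than shut.
Start: joints at [-1.402, 0.286, 1.577, -0, 1.279, -0.15], TCP at [0.212, -0.641, 0.231] pointing down, gripper open.
Joint ranges: [-2.77, 2.77], [-0.9, 2.22], [0.21, 2.48], [-1.53, 4.67], [0.24, 2.81], [-2.84, 2.84]. Speed limits (rad/s): [2.79, 2.79, 3.14, 3.14, 3.14, 3.14].

INTERFACE

Orientations are given as a unit quaternion [x, y, z, w].
In Python, from plant import ctrl gives the robot as it stands.
- The arm moves only by the tool apply_moves, never from a script. Its argument "moves" is a list that holds one entry, the list of rows, each a list of 7 numbers: the shift along the tool's x, y, z in m, then the turn, a rotation vector about the tool's x, y, z in degrees, then the gripper's target within -1 to 1 (shut at 1, half-way at 0, fully open at -1). In form: [[[tx, ty, tz, ax, ay, az, hand], ...]]. A call has 1 to 12 rows; each row shifts and turns the pose as measured when the row begins, along the tool's axes as they then stand; what a row does not reach is not made up. A row lasts 1/10 s, in which the tool goes at most 50 mm and 8.59 degrees, less where a joint would pass 70% of its speed; a pose out of reach is approached as far as the arm can. A call with a gripper value outside its range is refused whole. The fingers move at their own pace and stop on an object; "force" is the grip in N (left out, the last holds). Time passes only in rows, so rows that do not move let the fingers close. It gives the time, the measured TCP pose, the force and the opening at its end, in the units of the state.
- ctrl.get_state(): the state, without advancing time (a new reading comes with each control period).
- ctrl.read_camera(name): name is "side" or "top" or "wrist"; returns the picture (420x560x3 uint8, red, green, blue); there is no depth.
- ctrl.get_calibration(name): a dict with "camera_matrix" (3x3 intrinsics, pixels), "cam_to_world" (4x4, takes a point from camera to world coordinates). Camera axes: x right, y up, looking along -z (the intrinsics and any distortion apply to the point x, -y, -z); pixel columns grow to the right and rows downward; lengths in m; the calibration is good to about 2 mm. The wrist camera is an equidistant fisheye: a pixel r from the principal point sees the ray r / f radians off the axis. A picture is of the moment at which its call begins: read the wrist's pose just before it. get_calibration takes no time and is no camera call; for the wrist camera it gives the pose at the moment of the call.
- ctrl.sign_off(): hands the job in, once; it reports no verdict.
The state is a dict: "time": time; "qpos": joint angles; "dq": joint speeds; "joint_efforts": joint torques, N m; "eef_pos": TCP position; "tcp_rot": TCP orientation; "contact_force": force on the tool from outside, world axes, zero at the start; "wrist_torque": the same for the moment, N m; "opening": opening from 0.0 (shut) to 1.0 (fully open).
Only numpy, scipy, OpenCV 4.12 (cv2) and the standard library are available. Lean on these libraries where they do the work, as an engineer would, in place of code of your own. Each camera call takes 0.05 s, during which the arm holds its last target. There are 200 camera calls.

## Working session

There is one attempt and no reset: what is moved stays moved. The work goes in short steps, Python scripts to look and compute and a tool call to move; the robot and the scene stay as the last step left them, time stands still between calls to the robot, and variables do not carry over. Pictures are saved under pics/ and viewed, about 8 in all and at most 12, crops included, and the job is handed in when it is done.

Besides the shell and the picture viewer there is one more tool, called after "Call:" as name(argument=value, ...) on one line, values as JSON. apply_moves: Moves the arm, as the interface text tells. Its arguments: {"type":"object","properties":{"moves":{"type":"array","items":{"type":"array","items":{"type":"array","items":{"type":"number"}}}},"force":{"type":"number"}},"required":["moves"]}

```bash
mkdir -p pics; ls; python3 - <<'E'
from plant import ctrl
import cv2,numpy as np
for n in("top","side"):
    im=ctrl.read_camera(n); cv2.imwrite(f"pics/{n}0.png",im[...,::-1]); c=ctrl.get_calibration(n)
    print(n,{k:(np.round(v,4).tolist() if not isinstance(v,str) else v) for k,v in c.items()})
print(ctrl.get_state())
E
```

```text
pics
top {'camera_matrix': [[546.9151, 0.0, 279.3509], [0.0, 546.9151, 216.1554], [0.0, 0.0, 1.0]], 'cam_to_world': [[0.0059, 0.9983, -0.0583, 0.4366], [-1.0, 0.0055, -0.008, 0.0441], [-0.0077, 0.0583, 0.9983, 1.5495], [0.0, 0.0, 0.0, 1.0]]}
side {'camera_matrix': [[500.2325, 0.0, 268.7541], [0.0, 500.2325, 204.0652], [0.0, 0.0, 1.0]], 'cam_to_world': [[-0.9904, 0.1016, -0.0934, 0.3853], [-0.138, -0.7246, 0.6752, 0.9878], [0.0009, 0.6816, 0.7317, 1.1652], [0.0, 0.0, 0.0, 1.0]]}
{'time': 0.1, 'qpos': array([-1.40196271e+00,  2.87115056e-01,  1.57802609e+00, -2.38386933e-05,
        1.27859189e+00, -1.50011582e-01]), 'dq': array([ 6.17933850e-05, -3.13619135e-03, -3.71952743e-03, -2.84080338e-03,
       -1.01596210e-03, -2.93575062e-05]), 'joint_efforts': array([ 1.61151278e-03, -4.07290614e+01, -2.93699777e+01, -1.42914873e-04,
        3.39240200e-03, -4.00066455e-06]), 'eef_pos': array([ 0.21150726, -0.64038512,  0.23006261]), 'tcp_rot': array([ 9.87317996e-01,  1.58751468e-01, -2.14813354e-05, -1.07003438e-03]), 'contact_force': array([-0.12820252,  0.94196663,  0.38229632]), 'wrist_torque': array([-0.002345  , -0.03119216, -0.04913138]), 'opening': 0.9967718818525014}
```

View pics/top0.png

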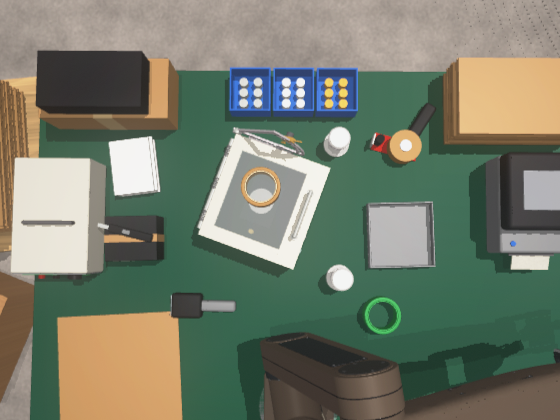

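View pics/side0.png

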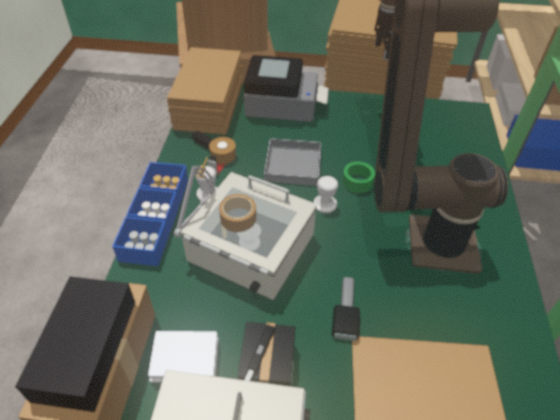

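The top view shows the tape roll on the lid at (261,187), the handle at (302,215) and the hinge on the left. The quadrant is at the top at (234-300,130-150), and the tray is at (400,235).

Things that could be mistaken for the roll are the green ring (382,316), which is ruled out, and the orange roll on the tape gun (405,146), which is a bystander. I choose the brown ring at (261,187) and will check it in one close crop.

```bash
python3 - <<'E'
import cv2
im=cv2.imread("pics/top0.png")
cv2.imwrite("pics/crop1.png",cv2.resize(im[118:274,190:340],None,fx=3.8,fy=3.8,interpolation=cv2.INTER_CUBIC))
E
```

```text
(no output)
```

View pics/crop1.png

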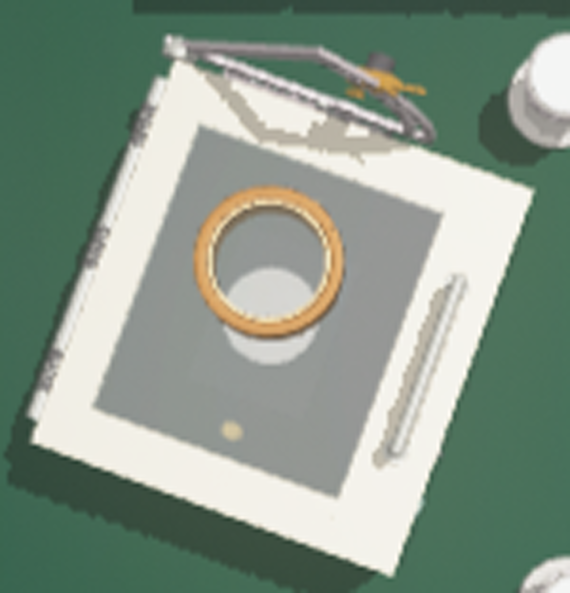

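Brown ring centred at crop (270,262), lying on the lid between handle and hinge, so the choice is confirmed. The handle bar runs from (460,280) to (393,455), and the lid's handle-edge corners are (533,190) and (394,575).

```bash
cat > h.py <<'E'
import numpy as np,cv2
from scipy.spatial.transform import Rotation as R
from scipy.optimize import least_squares
from plant import ctrl
def ray(cal,px,fish=False):
    K=np.array(cal["camera_matrix"]);T=np.array(cal["cam_to_world"])
    a=(px[0]-K[0,2])/K[0,0];b=(px[1]-K[1,2])/K[1,1]
    if fish:
        r=np.hypot(a,b);s=np.sin(r)/max(r,1e-9);d=np.array([a*s,-b*s,-np.cos(r)])
    else: d=np.array([a,-b,-1.])
    return T[:3,3],T[:3,:3]@(d/np.linalg.norm(d))
def atz(cal,px,z,fish=False):
    o,d=ray(cal,px,fish);return o+d*(z-o[2])/d[2]
def proj(cal,P,fish=False):
    K=np.array(cal["camera_matrix"]);T=np.array(cal["cam_to_world"])
    p=(np.atleast_2d(P)-T[:3,3])@T[:3,:3];x,y,z=p[:,0],-p[:,1],-p[:,2]
    if fish:
        rr=np.hypot(x,y);t=np.arctan2(rr,z);x,y=x/rr*t,y/rr*t
    else: x,y=x/z,y/z
    return np.c_[K[0,0]*x+K[0,2],K[1,1]*y+K[1,2]]
def rel(pos,Rt):   # target TCP pose -> shift in tool axes, turn deg
    s=ctrl.get_state();Rc=R.from_quat(s["tcp_rot"])
    return Rc.inv().apply(np.array(pos)-s["eef_pos"]),(Rc.inv()*Rt).as_rotvec(degrees=True)
E
python3 - <<'E'
from h import *
c=ctrl.get_calibration("top")
f=lambda x,y:(x/3.8+190,y/3.8+118)
for n,p,z in[("c1",f(533,190),.136),("c2",f(394,575),.136),("c3",f(32,443),.136),("c4",f(175,62),.136),("h1",f(460,280),.176),("h2",f(393,455),.176),("roll",f(270,262),.184),("t1",(367,203),.036),("t2",(433,202),.036),("t3",(435,268),.036),("t4",(369,268),.036),("lampfar",(338,135),.099),("lampnear",(340,277),.099)]:
    print(n,atz(c,p,z).round(4))
c=ctrl.get_calibration("wrist");print(np.round(c["cam_to_world"],3).tolist(),c["camera_matrix"])
E
```

```text
c1 [ 0.6453 -0.0763  0.136 ]
c2 [0.3823 0.0177 0.136 ]
c3 [0.4702 0.2645 0.136 ]
c4 [0.7327 0.1698 0.136 ]
h1 [ 0.579  -0.0245  0.176 ]
h2 [0.4627 0.0195 0.176 ]
roll [0.5895 0.1014 0.184 ]
t1 [ 0.5628 -0.1866  0.036 ]
t2 [ 0.5666 -0.3692  0.036 ]
t3 [ 0.3844 -0.3728  0.036 ]
t4 [ 0.3833 -0.1915  0.036 ]
lampfar [ 0.7398 -0.1001  0.099 ]
lampnear [ 0.3614 -0.1052  0.099 ]
[[0.314, 0.913, 0.26, 0.279], [-0.95, 0.302, 0.084, -0.62], [-0.001, -0.273, 0.962, 0.373], [0.0, 0.0, 0.0, 1.0]] [[325.1922621    0.         281.9293135 ]
 [  0.         325.1922621  215.52143505]
 [  0.           0.           1.        ]]
```

```bash
cat >> h.py <<'E'
def down(yaw): return R.from_euler('z',yaw,degrees=True)*R.from_quat([1,0,0,0])
def plan(pos,Rt,step=.04,turn=7):
    s=ctrl.get_state();R0=R.from_quat(s["tcp_rot"]);p0=s["eef_pos"];v=np.array(pos)-p0
    rv=(R0.inv()*Rt).as_rotvec();n=max(1,int(np.ceil(max(np.linalg.norm(v)/step,np.degrees(np.linalg.norm(rv))/turn))))
    print("n",n,"turn/row",np.degrees(rv/n).round(1).tolist())
    for i in range(n): print((R0*R.from_rotvec(rv*i/n)).inv().apply(v/n).round(3).tolist(),end=' ')
    print()
BC=np.array([.5576,.0939,0]);YAW=70.4
def box(p): return BC+R.from_euler('z',YAW,degrees=True).apply(p)
E
python3 - <<'E'
from h import *
plan([.548,.116,.33],down(70.4))
E
```

```text
n 21 turn/row [-0.0, -0.0, -2.5]
[0.027, -0.029, -0.005] [0.028, -0.028, -0.005] [0.029, -0.027, -0.005] [0.03, -0.026, -0.005] [0.031, -0.024, -0.005] [0.032, -0.023, -0.005] [0.033, -0.021, -0.005] [0.034, -0.02, -0.005] [0.035, -0.018, -0.005] [0.036, -0.017, -0.005] [0.036, -0.015, -0.005] [0.037, -0.014, -0.005] [0.038, -0.012, -0.005] [0.038, -0.011, -0.005] [0.038, -0.009, -0.005] [0.039, -0.007, -0.005] [0.039, -0.006, -0.005] [0.039, -0.004, -0.005] [0.039, -0.002, -0.005] [0.039, -0.0, -0.005] [0.039, 0.001, -0.005]
```

Call:
apply_moves(moves=[[[0.018,-0.02,-0.03,0,0,0,0],[0.018,-0.02,-0.03,0,0,0,0],[0.027,-0.029,-0.01,0,0,-2.5,0],[0.028,-0.028,-0.005,0,0,-2.5,0],[0.029,-0.027,-0.005,0,0,-2.5,0],[0.03,-0.026,-0.005,0,0,-2.5,0],[0.031,-0.024,-0.005,0,0,-2.5,0],[0.032,-0.023,-0.005,0,0,-2.5,0],[0.033,-0.021,0,0,0,-2.5,0],[0.034,-0.02,0,0,0,-2.5,0],[0.035,-0.018,0,0,0,-2.5,0],[0.036,-0.017,0,0,0,-2.5,0]]])

```text
time: 1.3
eef_pos: [0.3941, -0.2156, 0.3238]
tcp_rot: [0.928, 0.372, 0.002, -0.008]
contact_force: [-0.1, -0.3, 0.4]
opening: 0.496
```

```bash
python3 - <<'E'
from h import *
s=ctrl.get_state();print(s["eef_pos"],s["opening"])
plan([.548,.116,.33],down(70.4))
E
```

```text
[ 0.39411186 -0.21562911  0.32376308] 0.4962455603924773
n 10 turn/row [-0.1, -0.1, -2.7]
[0.034, -0.013, -0.0] [0.035, -0.012, -0.0] [0.035, -0.01, -0.0] [0.036, -0.008, -0.0] [0.036, -0.007, -0.0] [0.036, -0.005, -0.0] [0.036, -0.003, -0.0] [0.037, -0.002, -0.001] [0.037, -0.0, -0.001] [0.037, 0.002, -0.001]
```

Call:
apply_moves(moves=[[[0.034,-0.013,0,0,0,-2.7,0],[0.035,-0.012,0,0,0,-2.7,0],[0.035,-0.01,0,0,0,-2.7,0],[0.036,-0.008,0,0,0,-2.7,0],[0.036,-0.007,0,0,0,-2.7,0],[0.036,-0.005,0,0,0,-2.7,0],[0.036,-0.003,0,0,0,-2.7,0],[0.037,-0.002,0,0,0,-2.7,0],[0.037,0,0,0,0,-2.7,0],[0.037,0.002,0,0,0,-2.7,0],[0,0,0,0,0,0,0]]])

```text
time: 2.4
eef_pos: [0.5473, 0.1387, 0.3231]
tcp_rot: [0.808, 0.589, 0.001, -0.009]
contact_force: [0.1, -0.6, 0.9]
opening: 0.501
```

```bash
python3 - <<'E'
from h import *
import pickle
c=ctrl.get_calibration("wrist");im=ctrl.read_camera("wrist");s=ctrl.get_state()
pickle.dump(c,open("w1.pkl","wb"));print(s["eef_pos"],s["tcp_rot"])
cv2.imwrite("pics/w1.png",im[...,::-1])
plan([.548,.116,.33],down(70.4))
# predicted pixels
print("roll top",proj(c,[.5895,.1014,.184],True).round())
for a in(.38,.54,.7): print(a,proj(c,box([.13-.158*np.cos(a),-.161,.128+.158*np.sin(a)]),True).round())
E
```

```text
[0.54676573 0.13725247 0.32296803] [ 8.08369975e-01  5.88603771e-01  6.36084478e-04 -9.12025507e-03]
n 1 turn/row [-0.8, -0.7, 1.7]
[-0.02, 0.008, -0.007] 
roll top [[338. 230.]]
0.38 [[459. 265.]]
0.54 [[471. 264.]]
0.7 [[485. 257.]]
```

View pics/w1.png

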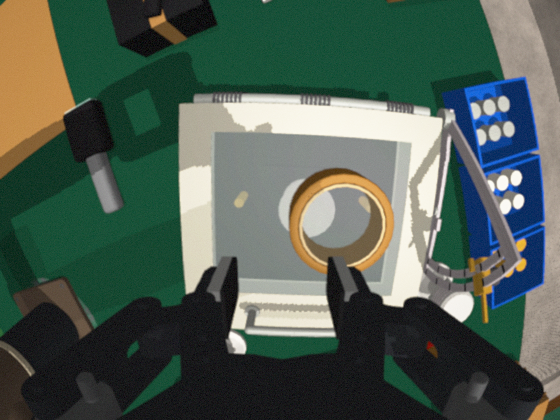

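The wrist view shows the roll's top rim centred near (342,220), the handle at (295,325), and the quadrant at the right with the brass index near (480,285).

```bash
python3 - <<'E'
from h import *
import pickle
c=pickle.load(open("w1.pkl","rb"))
im=cv2.imread("pics/w1.png");h=cv2.cvtColor(im,cv2.COLOR_BGR2HSV)
m=cv2.inRange(h,(8,90,90),(25,255,255));m[:150]=0;m[290:]=0;m[:,:270]=0;m[:,415:]=0
ys,xs=np.nonzero(m);print(xs.min(),xs.max(),ys.min(),ys.max(),len(xs))
# ring fit: project top circle & bottom circle outer hull, compare with hull of mask
hull=cv2.convexHull(np.c_[xs,ys].astype(np.float32))
t=np.linspace(0,2*np.pi,90)
def err(v):
    P=np.vstack([np.c_[v[0]+.05*np.cos(t),v[1]+.05*np.sin(t),0*t+z] for z in(.136,.184)])
    hp=cv2.convexHull(proj(c,P,True).astype(np.float32))
    return [cv2.pointPolygonTest(hp,tuple(map(float,p[0])),True) for p in hull]
r=least_squares(err,[.5895,.1014],diff_step=1e-3);print(r.x,np.std(r.fun))
print(atz(c,(342,220),.184,True))
for n,p,z in[("lidc2",(180,105),.136),("hA",(250,309),.176)]: print(n,atz(c,p,z,True))
print("c3",proj(c,box([.13,.14,.136]),True))
print("hinge far c4",proj(c,box([.13,-.14,.136]),True))
E
```

```text
289 393 168 273 4211
[0.59453942 0.10215373] 0.34659864590321277
[0.59535538 0.10932739 0.184     ]
lidc2 [0.47501636 0.26304368 0.136     ]
hA [0.48102387 0.04181969 0.176     ]
c3 [[175.094187   106.74467284]]
hinge far c4 [[438.09628526 119.21999131]]
```

```bash
python3 - <<'E'
from h import *
plan([.5515,.1167,.20],down(70.4))
E
```

```text
n 4 turn/row [-0.2, -0.2, 0.4]
[-0.005, 0.003, 0.031] [-0.005, 0.003, 0.031] [-0.005, 0.003, 0.031] [-0.005, 0.003, 0.031]
```

Call:
apply_moves(moves=[[[-0.01,0.005,0,-0.6,-0.6,1.4,0],[-0.01,0.005,0.02,-0.2,-0.2,0.3,0],[0,0,0.03,0,0,0,0],[0,0,0.03,0,0,0,0],[0,0,0.03,0,0,0,0],[0,0,0,0,0,0,0]]])

```text
time: 3.05
eef_pos: [0.5489, 0.1039, 0.2107]
tcp_rot: [0.822, 0.57, -0.002, 0.005]
contact_force: [-1.4, 0.0, -1.0]
opening: 0.5
```

```bash
python3 - <<'E'
from h import *
plan([.5515,.1167,.148],down(70.4))
E
```

```text
n 2 turn/row [0.2, 0.2, -0.4]
[0.007, -0.001, 0.031] [0.007, -0.001, 0.031]
```

Call:
apply_moves(moves=[[[0.012,-0.002,0,0.4,0.4,-0.8,0],[0,0,0.02,0,0,0,0],[0,0,0.02,0,0,0,0],[0,0,0.016,0,0,0,0],[0,0,0,0,0,0,0]]])

```text
time: 3.55
eef_pos: [0.5566, 0.1143, 0.1626]
tcp_rot: [0.819, 0.574, 0.005, 0.004]
contact_force: [0.9, -0.2, 0.6]
opening: 0.501
```

```bash
python3 - <<'E'
from h import *
plan([.5515,.1167,.148],down(70.4))
E
```

```text
n 1 turn/row [0.7, -0.3, -0.4]
[0.0, -0.006, 0.015]
```

Call:
apply_moves(moves=[[[0,-0.005,0.012,0.6,-0.3,-0.3,0],[0,0,0.003,0,0,0,0],[0,0,0,0,0,0,0.3],[0,0,0,0,0,0,1],[0,0,0,0,0,0,1],[0,0,0,0,0,0,1],[0,0,0,0,0,0,1]]], force=35)

```text
time: 4.25
eef_pos: [0.554, 0.1166, 0.1507]
tcp_rot: [0.817, 0.576, 0.002, 0.002]
contact_force: [-0.8, -0.7, -1.2]
opening: 0.124
```

Call:
apply_moves(moves=[[[0,0,-0.03,0,0,0,1],[0,0,-0.04,0,0,0,1],[0,0,-0.04,0,0,0,1],[0,0,0,0,0,0,1]]])

```text
time: 4.65
eef_pos: [0.5518, 0.1165, 0.2614]
tcp_rot: [0.817, 0.576, -0.0, 0.0]
contact_force: [-0.1, 0.3, -0.6]
opening: 0.126
```

```bash
python3 - <<'E'
from h import *
print(ctrl.get_state()["opening"])
plan([.4326,-.265,.26],down(70.4))
E
```

```text
0.12574595386889095
n 10 turn/row [-0.0, 0.0, -0.0]
[-0.04, 0.002, 0.0] [-0.04, 0.002, 0.0] [-0.04, 0.002, 0.0] [-0.04, 0.002, 0.0] [-0.04, 0.002, 0.0] [-0.04, 0.002, 0.0] [-0.04, 0.002, 0.0] [-0.04, 0.002, 0.0] [-0.04, 0.002, 0.0] [-0.04, 0.002, 0.0]
```

Call:
apply_moves(moves=[[[-0.02,0.001,0,0,0,0,1],[-0.04,0.002,0,0,0,0,1],[-0.04,0.002,0,0,0,0,1],[-0.04,0.002,0,0,0,0,1],[-0.04,0.002,0,0,0,0,1],[-0.04,0.002,0,0,0,0,1],[-0.04,0.002,0,0,0,0,1],[-0.04,0.002,0,0,0,0,1],[-0.04,0.002,0,0,0,0,1],[-0.03,0.002,0,0,0,0,1],[-0.02,0,0,0,0,0,1],[0,0,0,0,0,0,1]]])

```text
time: 5.85
eef_pos: [0.4313, -0.2692, 0.2513]
tcp_rot: [0.816, 0.578, -0.002, -0.003]
contact_force: [0.1, 0.7, -1.0]
opening: 0.122
```

```bash
python3 - <<'E'
from h import *
s=ctrl.get_state();print(s["opening"],s["eef_pos"])
im=ctrl.read_camera("wrist");cv2.imwrite("pics/w2.png",im[...,::-1])
plan([.4326,-.265,.06],down(70.4))
E
```

```text
0.12204037628055107 [ 0.43133538 -0.26924456  0.25134914]
n 5 turn/row [-0.1, -0.0, 0.0]
[0.001, 0.0, 0.038] [0.001, 0.0, 0.038] [0.001, 0.0, 0.038] [0.001, 0.0, 0.038] [0.001, 0.0, 0.038]
```

View pics/w2.png

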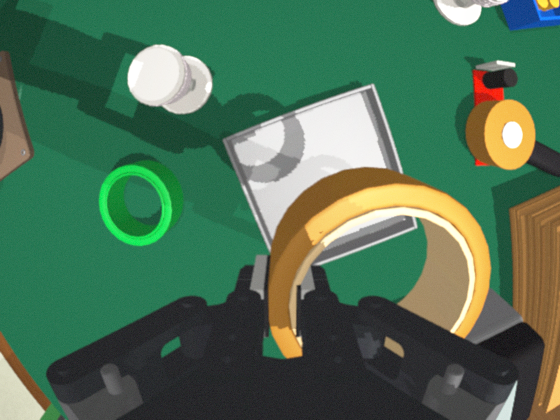

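The roll is held at (380,260) and the tray is below at (225-415,87-265). Before lowering I'll check the tray's position against the calibration.

```bash
python3 - <<'E'
from h import *
c=ctrl.get_calibration("wrist")
for p in[(225,138),(375,87),(415,232)]: print(atz(c,p,.036,True))
E
```

```text
[ 0.39102421 -0.19380659  0.036     ]
[ 0.56741473 -0.19291592  0.036     ]
[ 0.56829058 -0.37229462  0.036     ]
```

Call:
apply_moves(moves=[[[0.003,0,0.03,0,0,0,1],[0.001,0,0.04,0,0,0,1],[0,0,0.04,0,0,0,1],[0,0,0.04,0,0,0,1],[0,0,0.02,0,0,0,1],[0,0,0,0,0,0,1]]])

```text
time: 6.5
eef_pos: [0.4346, -0.2573, 0.0759]
tcp_rot: [0.815, 0.58, 0.0, -0.003]
contact_force: [-0.4, -0.8, -1.9]
opening: 0.124
```

```bash
python3 - <<'E'
from h import *
plan([.4326,-.265,.020],down(70.4),.02)
E
```

```text
n 3 turn/row [-0.1, -0.1, 0.2]
[-0.003, 0.0, 0.019] [-0.003, 0.0, 0.019] [-0.003, 0.0, 0.019]
```

Call:
apply_moves(moves=[[[-0.007,0,0.015,0,0,0,1],[-0.001,0,0.02,0,0,0,1],[0,0,0.01,0,0,0,1],[0,0,0.006,0,0,0,1],[0,0,0,0,0,0,1]]])

```text
time: 7.0
eef_pos: [0.436, -0.263, 0.0277]
tcp_rot: [0.813, 0.582, 0.001, -0.0]
contact_force: [0.1, -0.2, -2.1]
opening: 0.122
```

Call:
apply_moves(moves=[[[0,0,0.005,0,0,0,1],[0,0,0.003,0,0,0,1],[0,0,0.002,0,0,0,1],[0,0,0,0,0,0,1]]])

```text
time: 7.4
eef_pos: [0.438, -0.2642, 0.0199]
tcp_rot: [0.813, 0.582, 0.002, 0.002]
contact_force: [0.2, 0.4, -1.6]
opening: 0.125
```

Call:
apply_moves(moves=[[[0,0,0.002,0,0,0,1],[0,0,0.001,0,0,0,1],[0,0,0,0,0,0,0.6],[0,0,0,0,0,0,0.3],[0,0,0,0,0,0,0.1],[0,0,-0.01,0,0,0,0.1],[0,0,-0.03,0,0,0,0.1],[0,0,-0.04,0,0,0,0.1],[0,0,-0.04,0,0,0,0.1],[0,0,-0.04,0,0,0,0.1],[0,0,-0.04,0,0,0,0.1],[0,0,-0.04,0,0,0,0.1]]])

```text
time: 8.6
eef_pos: [0.4341, -0.262, 0.2645]
tcp_rot: [0.813, 0.582, 0.001, -0.003]
contact_force: [0.7, -1.0, -0.1]
opening: 0.449
```

```bash
python3 - <<'E'
from h import *
im=ctrl.read_camera("wrist");cv2.imwrite("pics/w3.png",im[...,::-1])
s=ctrl.get_state();print(s["eef_pos"],s["qpos"])
# observation pose: tool yaw -19.6 over box, camera look at index
h=box([-.105,0,.174]);print("handle",h)
plan([.535,-.10,.34],down(-19.6))
E
```

```text
[ 0.43700281 -0.26447623  0.27349624] [-0.7446188  -0.11890229  1.93204607  0.00319525  1.31920397 -0.41737108]
handle [ 0.52237759 -0.00501603  0.174     ]
n 13 turn/row [0.0, -0.0, 7.0]
[0.014, 0.003, -0.005] [0.015, 0.001, -0.005] [0.015, -0.0, -0.005] [0.015, -0.002, -0.005] [0.014, -0.004, -0.005] [0.014, -0.006, -0.005] [0.013, -0.007, -0.005] [0.012, -0.009, -0.005] [0.011, -0.01, -0.005] [0.009, -0.011, -0.005] [0.008, -0.012, -0.005] [0.006, -0.013, -0.005] [0.005, -0.014, -0.005]
```

View pics/w3.png

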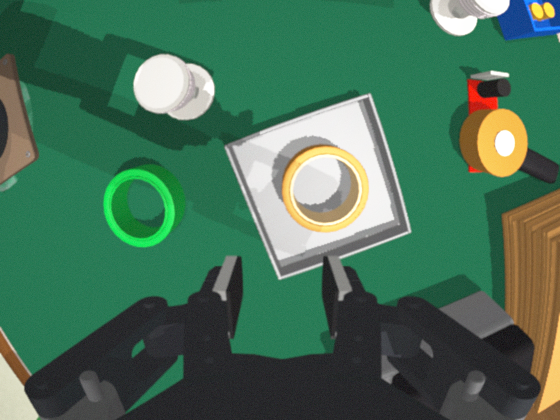

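The roll lies flat in the tray at (325,188), well inside the walls. Next I look at the index from the handle side.

```bash
python3 - <<'E'
from h import *
plan([.575,-.125,.28],down(-19.6))
E
```

```text
n 13 turn/row [0.0, -0.0, 7.0]
[0.014, 0.007, -0.0] [0.014, 0.005, -0.0] [0.015, 0.003, -0.0] [0.015, 0.001, -0.0] [0.015, -0.001, -0.0] [0.015, -0.002, -0.0] [0.015, -0.004, -0.001] [0.014, -0.006, -0.001] [0.013, -0.008, -0.001] [0.012, -0.009, -0.001] [0.011, -0.01, -0.001] [0.01, -0.012, -0.001] [0.008, -0.013, -0.001]
```

Call:
apply_moves(moves=[[[0.014,0.007,0,0,0,7,0],[0.014,0.005,0,0,0,7,0],[0.015,0.003,0,0,0,7,0],[0.015,0.001,0,0,0,7,0],[0.015,-0.001,0,0,0,7,0],[0.015,-0.002,0,0,0,7,0],[0.015,-0.004,0,0,0,7,0],[0.014,-0.006,0,0,0,7,0],[0.013,-0.008,0,0,0,7,0],[0.012,-0.009,0,0,0,7,0],[0.011,-0.01,0,0,0,7,0],[0.01,-0.012,0,0,0,7,0]]])

```text
time: 9.85
eef_pos: [0.574, -0.1361, 0.2873]
tcp_rot: [0.99, -0.143, 0.014, 0.007]
contact_force: [0.3, -0.2, -0.4]
opening: 0.494
```

Call:
apply_moves(moves=[[[0.008,-0.013,0,0,0,6,0],[0,0,0,0,0,0,0],[0,0,0,0,0,0,0]]])

```text
time: 10.15
eef_pos: [0.5861, -0.1243, 0.2881]
tcp_rot: [0.981, -0.195, 0.014, 0.006]
contact_force: [-1.6, -0.4, -0.1]
opening: 0.497
```

```bash
python3 - <<'E'
from h import *
import pickle
c=ctrl.get_calibration("wrist");im=ctrl.read_camera("wrist")
pickle.dump(c,open("w4.pkl","wb"));cv2.imwrite("pics/w4.png",im[...,::-1])
s=ctrl.get_state();print(s["eef_pos"],s["qpos"])
for a in(0,.38,.54,.7): print(a,proj(c,box([.13-.158*np.cos(a),-.161,.128+.158*np.sin(a)]),True).round())
print("hinge c4",proj(c,box([.13,-.14,.136]),True),"h",proj(c,box([-.105,0,.174]),True))
cx,cy=proj(c,box([.0,-.161,.2]),True)[0].astype(int)
x0=max(0,min(cx-70,420));y0=max(0,min(cy-60,300));print(x0,y0)
cv2.imwrite("pics/w4c.png",cv2.resize(im[y0:y0+120,x0:x0+140,::-1],None,fx=5,fy=5,interpolation=cv2.INTER_CUBIC))
E
```

```text
[ 0.58608084 -0.12435104  0.28818406] [-0.37564142  0.06542111  1.72528649 -0.00648127  1.32017486  1.58978804]
0 [[114. 157.]]
0.38 [[ 73. 164.]]
0.54 [[ 48. 168.]]
0.7 [[ 21. 173.]]
hinge c4 [[ 10.3594886  190.76871564]] h [[191.68837787 322.83930647]]
0 107
```

View pics/w4c.png

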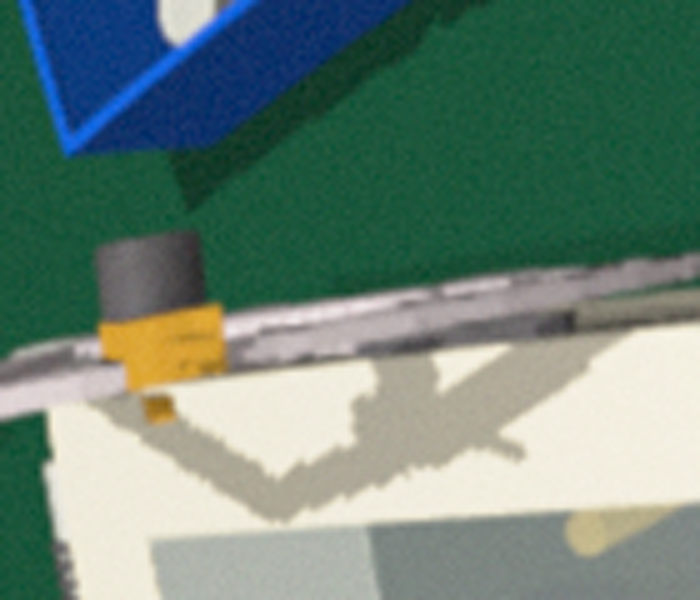

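The crop shows the brass block at crop (100-225,305-390), with the dark screw outside it. A small brass tip sits at (158,408), and the quadrant runs between. I fit the angle next.

```bash
python3 - <<'E'
from h import *
import pickle
c=pickle.load(open("w4.pkl","rb"));im=cv2.imread("pics/w4.png")
print(np.round(c["cam_to_world"],3).tolist())
Rb=R.from_euler('z',YAW,degrees=True)
print("cam in box",Rb.inv().apply(np.array(c["cam_to_world"])[:3,3]-BC).round(3))
h=cv2.cvtColor(im,cv2.COLOR_BGR2HSV)
m=cv2.inRange(h,(10,140,110),(30,255,255));m[:,70:]=0;m[:155]=0;m[200:]=0
ys,xs=np.nonzero(m);hull=cv2.convexHull(np.c_[xs,ys].astype(np.float32))[:,0]
print(cv2.connectedComponentsWithStats(m)[2:])
def blk(a,y0,y1,r0=.158,r1=.190):
    P=[]
    for r in(r0,r1):
        for t in(-.008,.008):
            for y in(y0,y1):
                P.append(box([.13-r*np.cos(a)+t*np.sin(a),y,.128+r*np.sin(a)+t*np.cos(a)]))
    return proj(c,P,True)
for a in(.5,.55,.6,.65,.7):
    for y0,y1 in((-.163,-.153),):
        p=blk(a,y0,y1);print(a,p.min(0).round(1),p.max(0).round(1),"tip",proj(c,box([.13-.158*np.cos(a),-.146,.128+.158*np.sin(a)]),True).round(1))
# reference features: quadrant/lid points
print("lid corner front",proj(c,box([-.13,-.14,.136]),True),"c4",proj(c,box([.13,-.14,.136]),True))
big=cv2.resize(im,(800,600));cv2.imwrite("pics/w4b.png",big)
E
```

```text
[[-0.382, 0.896, 0.227, 0.648], [-0.924, -0.373, -0.087, -0.149], [0.007, -0.243, 0.97, 0.433], [0.0, 0.0, 0.0, 1.0]]
cam in box [-0.198 -0.167  0.433]
(array([[     0,      0,    560,    420, 234883],
       [    20,    168,     25,     17,    296],
       [    29,    187,      6,      4,     21]], dtype=int32), array([[279.83266563, 209.54456474],
       [ 33.125     , 175.625     ],
       [ 31.38095238, 188.52380952]]))
0.5 [ 46.4 161.1] [ 79.2 177.9] tip [[ 57.2 184.4]]
0.55 [ 38.  162.8] [ 69.  179.7] tip [[ 49.1 186.2]]
0.6 [ 29.4 164.7] [ 58.3 181.8] tip [[ 40.9 188. ]]
0.65 [ 20.7 166.8] [ 47.1 184.3] tip [[ 32.4 189.9]]
0.7 [ 11.9 169. ] [ 35.6 186.8] tip [[ 23.8 191.8]]
lid corner front [[207.80135126 169.19986984]] c4 [[ 10.3594886  190.76871564]]
```

View pics/w4b.png

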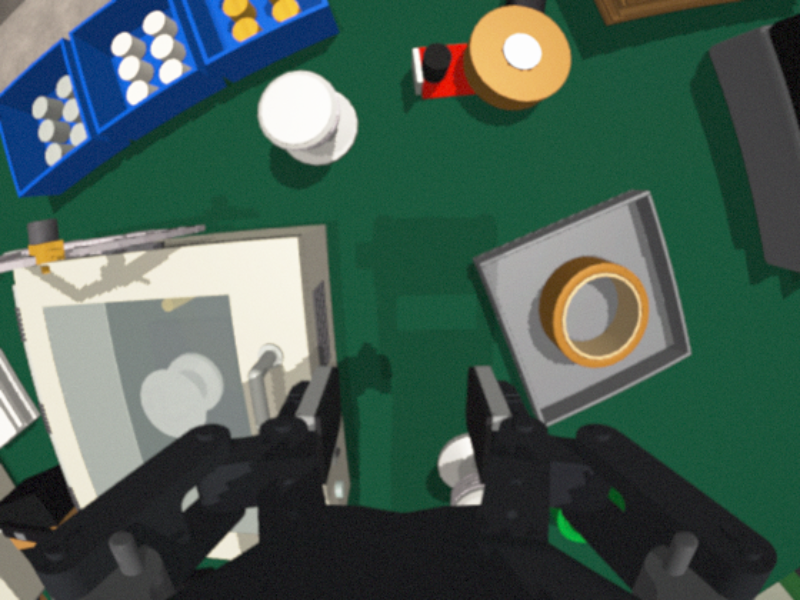

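The index angle comes out at about 0.65 rad: the model block at 0.65 spans 20.7-47.1 px and I observe 20-44.5. Next I approach the handle, offset 22 mm toward the quadrant side for a better camera view.

```bash
python3 - <<'E'
from h import *
plan([.542,-.011,.26],down(-19.6))
E
```

```text
n 4 turn/row [0.1, -0.4, -0.7]
[-0.021, -0.022, 0.006] [-0.021, -0.022, 0.006] [-0.021, -0.023, 0.007] [-0.02, -0.023, 0.007]
```

Call:
apply_moves(moves=[[[-0.021,-0.022,0.006,0.1,-0.4,-0.7,0],[-0.021,-0.022,0.006,0.1,-0.4,-0.7,0],[-0.021,-0.023,0.006,0.1,-0.4,-0.7,0],[-0.02,-0.023,0.006,0.1,-0.4,-0.7,0],[0,0,0,0,0,0,0],[0,0,0,0,0,0,0]]])

```text
time: 10.8
eef_pos: [0.5382, -0.0118, 0.2621]
tcp_rot: [0.986, -0.169, 0.002, 0.001]
contact_force: [-0.8, 0.1, 0.5]
opening: 0.499
```

```bash
python3 - <<'E'
from h import *
import pickle
c=ctrl.get_calibration("wrist");im=ctrl.read_camera("wrist")
pickle.dump(c,open("w5.pkl","wb"));cv2.imwrite("pics/w5.png",im[...,::-1])
print(ctrl.get_state()["eef_pos"])
plan([.542,-.011,.155],down(-19.6),.025)
print("bar ends",proj(c,[box([-.105,s*.06,.174]) for s in(-1,1)],True).round(1).tolist())
E
```

```text
[ 0.53829362 -0.011903    0.262056  ]
n 5 turn/row [0.0, -0.0, 0.0]
[0.001, -0.0, 0.021] [0.001, -0.0, 0.021] [0.001, -0.0, 0.021] [0.001, -0.0, 0.021] [0.001, -0.0, 0.021] 
bar ends [[280.2, 165.5], [280.1, 311.5]]
```

View pics/w5.png

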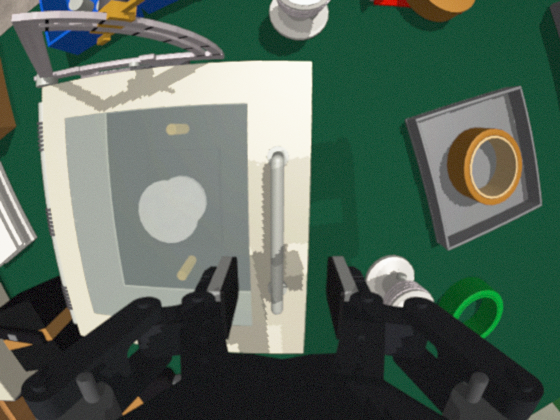

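The handle bar runs at column 277 from row 155 to row 310, centred between the jaws and within 3 px of prediction, so I descend.

Call:
apply_moves(moves=[[[0.003,-0.001,0.02,0,0,0,0],[0.001,0,0.025,0,0,0,0],[0,0,0.025,0,0,0,0],[0,0,0.02,0,0,0,0],[0,0,0.008,0,0,0,0],[0,0,0,0,0,0,0]]])

```text
time: 11.45
eef_pos: [0.5474, -0.0209, 0.1655]
tcp_rot: [0.985, -0.173, 0.007, 0.002]
contact_force: [-0.4, 0.0, -0.1]
opening: 0.501
```

```bash
python3 - <<'E'
from h import *
plan([.542,-.010,.155],down(-19.6),.025)
E
```

```text
n 1 turn/row [0.1, -0.8, -0.3]
[-0.009, -0.008, 0.01]
```

Call:
apply_moves(moves=[[[-0.006,-0.008,0.008,0,-0.6,-0.3,0],[0,0,0,0,0,0,0],[0,0,0,0,0,0,0]]])

```text
time: 11.75
eef_pos: [0.5463, -0.012, 0.1596]
tcp_rot: [0.985, -0.17, 0.003, 0.001]
contact_force: [-0.0, -0.4, 0.7]
opening: 0.497
```

```bash
python3 - <<'E'
from h import *
plan([.542,-.010,.155],down(-19.6),.025)
E
```

```text
n 1 turn/row [0.1, -0.4, -0.0]
[-0.005, -0.0, 0.005]
```

Call:
apply_moves(moves=[[[-0.003,0,0.004,0,0,0,0],[0,0,0,0,0,0,0.4],[0,0,0,0,0,0,1],[0,0,0,0,0,0,1],[0,0,0,0,0,0,1],[0,0,0,0,0,0,1]]], force=70)

```text
time: 12.35
eef_pos: [0.5444, -0.01, 0.1574]
tcp_rot: [0.985, -0.17, 0.005, 0.001]
contact_force: [0.6, 1.0, -0.0]
opening: 0.09
```

```bash
cat >> h.py <<'E'
Rb=R.from_euler('z',YAW,degrees=True)
def hp(a): return np.array([.13-.235*np.cos(a)+.046*np.sin(a),0,.128+.235*np.sin(a)+.046*np.cos(a)])
E
python3 - <<'E'
from h import *
from scipy.spatial.transform import Rotation as R
s=ctrl.get_state();Rt=R.from_quat(s["tcp_rot"]);print(s["eef_pos"],s["opening"],s["contact_force"])
print("TCP in box",Rb.inv().apply(s["eef_pos"]-BC).round(4),"grasp pt",Rb.inv().apply(s["eef_pos"]-.019*Rt.apply([0,0,1])-BC).round(4))
A=np.linspace(0,.62,12)
for i in range(11):
    d=Rb.apply(hp(A[i+1])-hp(A[i]));print(Rt.inv().apply(d).round(4).tolist())
E
```

```text
[ 0.54443239 -0.00995802  0.15740745] 0.08967178572182648 [ 0.64433371  0.97033382 -0.0492907 ]
TCP in box [-0.1023 -0.0224  0.1574] grasp pt [-0.1023 -0.0222  0.1764]
[0.0001, -0.003, -0.0132]
[0.0001, -0.0037, -0.013]
[0.0001, -0.0044, -0.0127]
[0.0001, -0.0051, -0.0125]
[0.0001, -0.0058, -0.0122]
[0.0001, -0.0065, -0.0118]
[0.0001, -0.0072, -0.0114]
[0.0001, -0.0078, -0.011]
[0.0001, -0.0084, -0.0106]
[0.0001, -0.009, -0.0101]
[0.0001, -0.0095, -0.0095]
```

Call:
apply_moves(moves=[[[0,-0.0015,-0.007,0,0,0,1],[0,-0.003,-0.013,0,0,0,1],[0,-0.004,-0.013,0,0,0,1],[0,-0.0045,-0.0125,0,0,0,1],[0,-0.005,-0.0125,0,0,0,1],[0,0,0,0,0,0,1]]])

```text
time: 12.95
eef_pos: [0.549, 0.0029, 0.2044]
tcp_rot: [0.985, -0.17, 0.005, 0.007]
contact_force: [4.1, -2.1, -10.7]
opening: 0.085
```

```bash
cat >> h.py <<'E'
OFF=np.array([-.1023+.105,0,.1764-.174])
def lidang(v=True):
    s=ctrl.get_state();Rt=R.from_quat(s["tcp_rot"])
    g=Rb.inv().apply(s["eef_pos"]-.019*Rt.apply([0,0,1])-BC)-OFF
    th=np.arctan2(g[2]-.128,.13-g[0])-np.arctan2(.046,.235);r=np.hypot(g[2]-.128,.13-g[0])
    if v: print("lid",th.round(4),"r",(r*1e3).round(1),"nom",239.5,"open",round(s["opening"],3),"F",s["contact_force"].round(1),"gy",g[1].round(4))
    return th,Rt
E
python3 - <<'E'
from h import *
a,Rt=lidang()
A=np.linspace(a,.63,10)
for i in range(9): print(Rt.inv().apply(Rb.apply(hp(A[i+1])-hp(A[i]))).round(4).tolist())
E
```

```text
lid 0.2047 r 239.8 nom 239.5 open 0.085 F [  4.1  -2.1 -10.7] gy -0.0222
[0.0001, -0.0045, -0.0104]
[0.0001, -0.005, -0.0101]
[0.0001, -0.0055, -0.0099]
[0.0001, -0.0059, -0.0096]
[0.0001, -0.0064, -0.0093]
[0.0001, -0.0068, -0.009]
[0.0001, -0.0072, -0.0087]
[0.0001, -0.0076, -0.0083]
[0.0001, -0.008, -0.008]
```

Lifting cleanly; the radius matches (239.8 against 239.5 mm).

Call:
apply_moves(moves=[[[0,-0.0045,-0.0115,0,0,0,1],[0,-0.005,-0.011,0,0,0,1],[0,-0.0055,-0.011,0,0,0,1],[0,-0.006,-0.0105,0,0,0,1],[0,-0.0065,-0.01,0,0,0,1],[0,-0.007,-0.01,0,0,0,1],[0,-0.007,-0.0095,0,0,0,1],[0,0,0,0,0,0,1]]])

```text
time: 13.75
eef_pos: [0.5584, 0.0289, 0.2552]
tcp_rot: [0.985, -0.17, -0.002, 0.026]
contact_force: [3.1, -5.0, -9.5]
opening: 0.09
```

```bash
python3 - <<'E'
from h import *
a,Rt=lidang()
A=np.linspace(a,.64,6)
for i in range(5): print(Rt.inv().apply(Rb.apply(hp(A[i+1])-hp(A[i]))).round(4).tolist())
print((Rt.inv()*down(-19.6)).as_rotvec(degrees=True))
E
```

```text
lid 0.4478 r 240.4 nom 239.5 open 0.09 F [ 3.1 -5.  -9.5] gy -0.0224
[0.0001, -0.0053, -0.0076]
[0.0, -0.0055, -0.0073]
[0.0, -0.0058, -0.0071]
[0.0, -0.0061, -0.0069]
[0.0, -0.0064, -0.0067]
[ 2.97645221 -0.33804356  0.07317065]
```

Call:
apply_moves(moves=[[[0,-0.0055,-0.008,0,0,0,1],[0,-0.0055,-0.008,0,0,0,1],[0,-0.006,-0.0078,0,0,0,1],[0,-0.006,-0.0075,0,0,0,1],[0,-0.005,-0.0055,0,0,0,1],[0,0,0,0,0,0,1],[0,0,0,0,0,0,1]]])

```text
time: 14.45
eef_pos: [0.5625, 0.0409, 0.2722]
tcp_rot: [0.984, -0.171, -0.012, 0.046]
contact_force: [2.1, -6.6, -8.9]
opening: 0.085
```

```bash
python3 - <<'E'
from h import *
import pickle
lidang();c=ctrl.get_calibration("wrist");im=ctrl.read_camera("wrist");a,Rt=lidang()
pickle.dump(c,open("w6.pkl","wb"));cv2.imwrite("pics/w6.png",im[...,::-1])
for t in(a,.65): print(proj(c,box([.13-.158*np.cos(t),-.146,.128+.158*np.sin(t)]),True).round(1))
cx=int(proj(c,box([.13-.158*np.cos(.65),-.146,.128+.158*np.sin(.65)]),True)[0,0]);x0=max(0,cx-70)
print(x0);cv2.imwrite("pics/w6c.png",cv2.resize(im[:110,x0:x0+140,::-1],None,fx=5,fy=5,interpolation=cv2.INTER_CUBIC))
E
```

```text
lid 0.5379 r 240.7 nom 239.5 open 0.085 F [ 2.1 -6.6 -8.9] gy -0.0225
lid 0.5358 r 240.7 nom 239.5 open 0.092 F [ 2.1 -6.  -9. ] gy -0.0225
[[204.1  44.9]]
[[183.6  40.4]]
113
```

View pics/w6c.png

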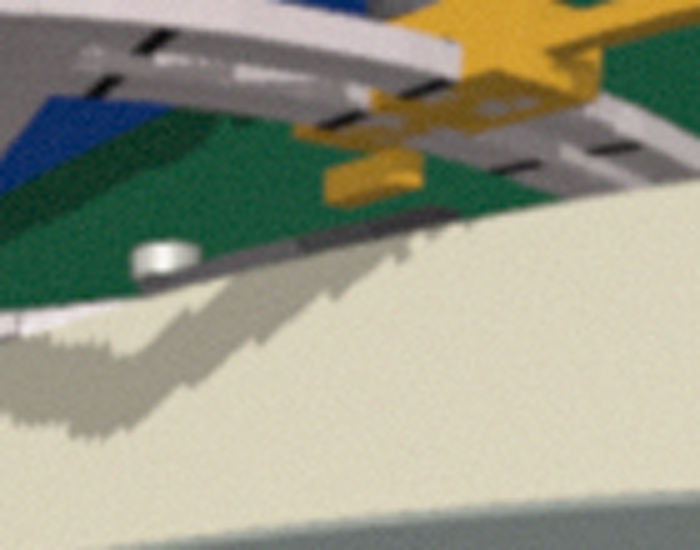

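The pointer tip shows at crop (458,213), i.e. px (204.6,42.6), against a prediction of (204.1,44.9) for a lid at 0.536. The index tip is at crop (325-423,150-208), still ahead. I fit its angle from both views.

```bash
python3 - <<'E'
from h import *
import pickle
D=[]
for n,(x0,x1,y0,y1) in(("w4",(24,40,186,196)),("w6",(174,202,28,45))):
    c=pickle.load(open(n+".pkl","rb"));im=cv2.imread(f"pics/{n}.png");h=cv2.cvtColor(im,cv2.COLOR_BGR2HSV)
    m=cv2.inRange(h,(10,110,70),(32,255,255));k=np.zeros_like(m);k[y0:y1,x0:x1]=m[y0:y1,x0:x1]
    nn,l,st,_=cv2.connectedComponentsWithStats(k);i=1+np.argmax(st[1:,4]);print(n,st[i])
    ys,xs=np.nonzero(l==i);D.append((c,cv2.convexHull(np.c_[xs,ys].astype(np.float32))[:,0]))
def pts(a,y0,y1,r1,w,r0=.158):
    return [box([.13-r*np.cos(a)+t*np.sin(a),y,.128+r*np.sin(a)+t*np.cos(a)]) for r in(r0,r1) for t in(-w,w) for y in(y0,y1)]
u=np.linspace(0,2*np.pi,24,endpoint=False);U=np.c_[np.cos(u),np.sin(u)]
def sup(P): return (P@U.T).max(0)
def err(v,use=(0,1)):
    e=[]
    for i in use:
        c,H=D[i];e.append(sup(proj(c,pts(*v[:5]),True)+v[5+2*i:7+2*i])-sup(np.r_[H-.4,H+.4,H+[.4,-.4],H+[-.4,.4]]))
    return np.r_[np.concatenate(e),(np.array(v[5:])/1.5),(np.array(v[1:5])-[-.149,-.141,.172,.003])/.005]
v0=[.65,-.149,-.141,.172,.003,0,0,0,0]
for use in((0,1),(1,),(0,)):
    r=least_squares(err,v0,kwargs=dict(use=use),x_scale=[.05,.003,.003,.005,.002,1,1,1,1]);print(use,r.x.round(4),np.abs(r.fun).max().round(2))
E
```

```text
w4 [ 29 186   6   6  26]
w6 [176  28  22  13 201]
(0, 1) [ 0.6718 -0.15   -0.1456  0.1713  0.0021  1.8896 -0.2232 -0.9763 -0.6743] 3.77
(1,) [ 0.6589 -0.1519 -0.1461  0.165   0.0051 -0.      0.      0.0537 -0.5745] 1.67
(0,) [ 0.6607 -0.1491 -0.1456  0.1701  0.0014 -0.0281 -0.2874  0.      0.    ] 0.91
```

```bash
python3 - <<'E'
from h import *
a,Rt=lidang()
A=np.linspace(a,.66,6)
for i in range(5): print(Rt.inv().apply(Rb.apply(hp(A[i+1])-hp(A[i]))).round(4).tolist())
E
```

```text
lid 0.5358 r 240.7 nom 239.5 open 0.092 F [ 2.1 -6.  -9. ] gy -0.0225
[-0.0, -0.0036, -0.0047]
[-0.0, -0.0037, -0.0047]
[-0.0, -0.0038, -0.0046]
[-0.0, -0.0039, -0.0045]
[-0.0, -0.004, -0.0044]
```

Call:
apply_moves(moves=[[[0,-0.0055,-0.007,0,0,0,1],[0,-0.0055,-0.007,0,0,0,1],[0,-0.0055,-0.007,0,0,0,1],[0,-0.0055,-0.0065,0,0,0,1],[0,-0.005,-0.006,0,0,0,1],[0,-0.002,-0.002,0,0,0,1]]])

```text
time: 15.1
eef_pos: [0.5674, 0.0551, 0.2884]
tcp_rot: [0.983, -0.172, -0.024, 0.066]
contact_force: [0.9, -7.1, -7.3]
opening: 0.088
```

```bash
python3 - <<'E'
from h import *
a,Rt=lidang()
print(Rt.inv().apply(Rb.apply(hp(.66)-hp(a))).round(4).tolist(),(Rt.inv()*down(-19.6)).as_rotvec(degrees=True))
E
```

```text
lid 0.6318 r 240.7 nom 239.5 open 0.088 F [ 0.9 -7.1 -7.3] gy -0.0227
[-0.0001, -0.0044, -0.0052] [ 7.87281668  1.38985234 -0.22088714]
```

Call:
apply_moves(moves=[[[0,-0.004,-0.005,0,0,0,1],[0,-0.004,-0.0045,0,0,0,1],[0,-0.0015,-0.002,0,0,0,1],[0,-0.0015,-0.002,0,0,0,1]]])

```text
time: 15.5
eef_pos: [0.5677, 0.0563, 0.29]
tcp_rot: [0.981, -0.172, -0.031, 0.079]
contact_force: [-0.8, -7.1, -8.4]
opening: 0.084
```

```bash
python3 - <<'E'
from h import *
import pickle
lidang();c=ctrl.get_calibration("wrist");im=ctrl.read_camera("wrist");a,Rt=lidang()
pickle.dump(c,open("w7.pkl","wb"));cv2.imwrite("pics/w7.png",im[...,::-1])
p=[proj(c,box([.13-.158*np.cos(t),-.146,.128+.158*np.sin(t)]),True)[0] for t in(a,.66)];print(np.round(p,1))
x0=max(0,int(p[0][0])-70);y0=max(0,int(p[0][1])-50)
print(x0,y0);cv2.imwrite("pics/w7c.png",cv2.resize(im[y0:y0+100,x0:x0+130,::-1],None,fx=6,fy=6,interpolation=cv2.INTER_CUBIC))
E
```

```text
lid 0.6412 r 240.7 nom 239.5 open 0.084 F [-0.8 -7.1 -8.4] gy -0.0228
lid 0.6404 r 240.6 nom 239.5 open 0.088 F [ 0.1 -7.4 -8.3] gy -0.0228
[[206.3  41.2]
 [203.   40.5]]
136 0
```

View pics/w7c.png

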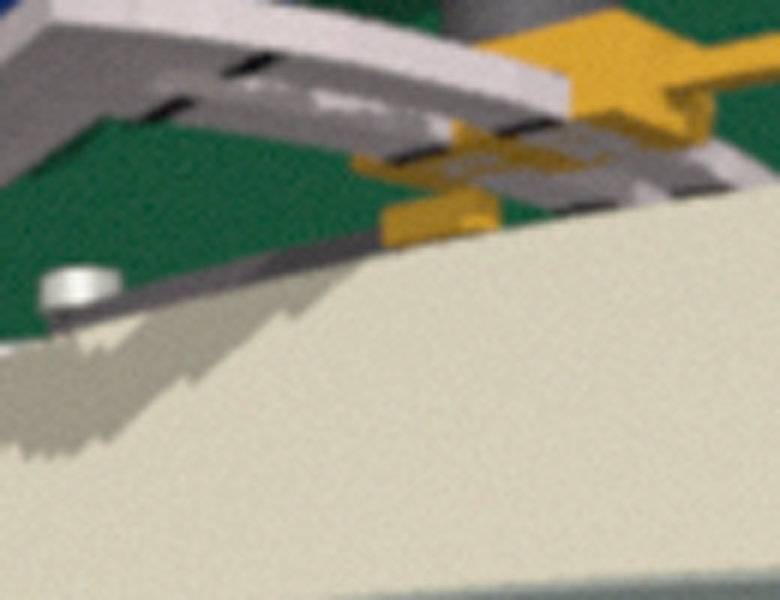

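In this view the index piece hides the pointer tip, which is predicted at crop (422,247). The piece's left edge is at 385, so the lid is still slightly low. From the combined views I estimate a set angle of about 0.667, and I raise the lid a little more.

```bash
python3 - <<'E'
from h import *
import pickle
for k in range(6): ctrl.read_camera("wrist")
a,Rt=lidang()
print(Rt.inv().apply(Rb.apply(hp(.667)-hp(a))).round(4).tolist())
# left edge of index piece in w6/w7 as angle of its upper inner corner (r=.158)
for n,u in(("w6",178.2),("w7",200.2)):
    c=pickle.load(open(n+".pkl","rb"))
    for w in(.0,.002,.003):
        A=np.linspace(.6,.72,121);P=[box([.13-.158*np.cos(t)+w*np.sin(t),-.1475,.128+.158*np.sin(t)+w*np.cos(t)]) for t in A]
        print(n,w,A[np.argmin(abs(proj(c,P,True)[:,0]-u))].round(4))
E
```

```text
lid 0.6403 r 240.6 nom 239.5 open 0.087 F [ 0.6 -7.2 -8.5] gy -0.0228
[-0.0002, -0.004, -0.005]
w6 0.0 0.677
w6 0.002 0.664
w6 0.003 0.658
w7 0.0 0.676
w7 0.002 0.664
w7 0.003 0.658
```

Call:
apply_moves(moves=[[[0,-0.0053,-0.0066,0,0,0,1]]])

```text
time: 15.95
eef_pos: [0.5685, 0.0588, 0.2926]
tcp_rot: [0.981, -0.172, -0.034, 0.083]
contact_force: [-1.0, -7.3, -9.3]
opening: 0.09
```

```bash
python3 - <<'E'
from h import *
lidang()
for k in range(6): ctrl.read_camera("wrist")
a,Rt=lidang()
print(Rt.inv().apply(Rb.apply(hp(.665)-hp(a))).round(4).tolist())
E
```

```text
lid 0.657 r 240.7 nom 239.5 open 0.09 F [-1.  -7.3 -9.3] gy -0.0228
lid 0.66 r 240.7 nom 239.5 open 0.088 F [-1.4 -7.7 -7.8] gy -0.0228
[-0.0, -0.0008, -0.0009]
```

Call:
apply_moves(moves=[[[0,-0.0031,-0.0039,0,0,0,1]]])

```text
time: 16.35
eef_pos: [0.5689, 0.06, 0.2938]
tcp_rot: [0.981, -0.172, -0.036, 0.085]
contact_force: [-0.2, -7.6, -8.2]
opening: 0.088
```

```bash
python3 - <<'E'
from h import *
import pickle
for k in range(6): ctrl.read_camera("wrist")
c=ctrl.get_calibration("wrist");im=ctrl.read_camera("wrist");a,Rt=lidang()
pickle.dump(c,open("w8.pkl","wb"));cv2.imwrite("pics/w8.png",im[...,::-1])
p=proj(c,box([.13-.158*np.cos(a),-.1475,.128+.158*np.sin(a)]),True)[0];print(p)
x0=int(p[0])-40;y0=max(0,int(p[1])-28);print(x0,y0)
big=np.hstack([]) if 0 else cv2.resize(im[y0:y0+55,x0:x0+75,::-1],None,fx=10,fy=10,interpolation=cv2.INTER_CUBIC)
cv2.imwrite("pics/w8c.png",big)
E
```

```text
lid 0.665 r 240.7 nom 239.5 open 0.088 F [-0.5 -7.5 -7.5] gy -0.0228
[207.24754934  38.1696491 ]
167 10
```

View pics/w8c.png

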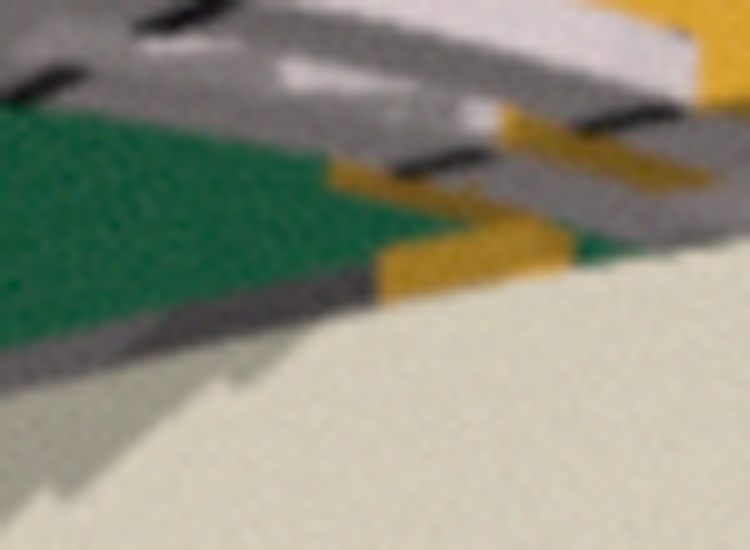

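The pointer's end meets the index tip at crop (380,280), with the blade running straight into it. Steady lid reading is 0.665 rad, in line with the index estimate of 0.664 ± 0.006. Handing in.

```bash
python3 - <<'E'
from h import *
lidang();print(ctrl.sign_off());print(ctrl.get_state()["time"])
E
```

```text
lid 0.665 r 240.7 nom 239.5 open 0.088 F [-0.5 -7.5 -7.5] gy -0.0228
the job is handed in; nothing more can be done
None
the job is handed in; nothing more can be done
```

I laid the tape roll flat in the tray, then lifted the lid until its pointer lined up with the index. I handed the job in at about 17 s with the gripper still holding the handle at 70 N.

- **Tape roll:** the later wrist pictures show it lying flat inside the tray. I did not look at the rest of the bench again at the end.
- **Lid angle:** it read a steady 0.665 rad from the arm's position. The load on the hand was about 10 N.
- **Index angle:** the two closest views gave about 0.664 rad, but that assumes the index tip is 4 mm thick. Other fits ranged from 0.659 to 0.672 rad, so I put the uncertainty at about 0.006 rad (0.3 degrees).
- **Pointer check:** in the last close crop the pointer's end meets the index tip. That view can't settle the last few milliradians, because the index may hide the very end of the pointer.
- **Tool tilt:** under load the tool leaned about 10 degrees with the lid, and I left it that way. The grip did not slip.

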